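# Hold the receiver head over the charging coil

### The arm

A 7-joint arm with a two-finger parallel gripper is mounted at the origin on a cart in front of the work surface, level with it; the furniture and walls round the work are solid. World frame = base frame: x ahead of the robot, y to its left, z up, the work surface at z = 0. Lengths are in m, angles in rad, forces in N, time in s.
With the tool pointing down it reaches from about 0.4 to 0.85 m from the base axis. Payload 4.5 kg.
Tool frame: the origin (TCP) lies between the finger pads; the fingertips stand 11 mm ahead of it and the grasp point (between the pads) lies 8 mm behind it (r.nose_length is the distance from the TCP to the fingertips, in m); z points along the fingers, y is the line along which they close (so a half turn about z gives the same grasp; the last joint's range is limited). The gripper opens to 88 mm and grips with 3 to 60 N. Pads are 18 mm wide; open, the fingers measure 123 mm over their backs; the gripper's body (75 mm by 187 mm) begins 45 mm behind the grasp point.
Start: joints at [-1.214, 0.689, -0.195, 1.565, 0.157, 0.902, -0.215], TCP at [0.198, 0.593, 0.25] pointing down, gripper open.
Joint ranges: [-3.01, 3.01], [-0.46, 2.08], [-1.47, 1.51], [0.13, 2.56], [-1, 4.14], [0.04, 2.09], [-2.66, 2.66]. Speed limits (rad/s): [2.57, 2.57, 3.14, 3.14, 3.14, 3.14, 3.14].

### API

Orientations are given as a unit quaternion [x, y, z, w].
In Python, from plant import get_state, snapshot, camera_model, r gives the robot as it stands.
- The arm moves only by the shell command python3 -m inch 'ROWS' [FORCE]. ROWS is text: rows parted by semicolons, each of 7 numbers parted by spaces: the opening, from -1 (shut) to 1 (fully open), then the shift along the tool's x, y, z in m, then the turn, a rotation vector about the tool's x, y, z in rad. A call has 1 to 20 rows; each row shifts and turns the commanded pose from where the row before left it, along the tool's axes as they then stand; what a row does not reach is not made up. A row lasts 1/12 s, in which the tool goes at most 41.7 mm and 7.16 degrees, less where a joint would pass 70% of its speed; a pose out of reach is approached as far as the arm can. A call is refused whole if a number of a shift passes 0.0417 or a number of a turn 0.125, either way. A call with a gripper value outside its range is refused whole. The fingers move at their own pace and stop on an object; FORCE is the grip in N (left out, the last holds). Time passes only in rows, so rows that do not move let the fingers close. It gives the time, the measured TCP pose, the force, the opening and the grip force at its end, in the units of the state.
- get_state(): the state, without advancing time (a new reading comes with each control period).
- snapshot(name): name is "side" or "top"; returns (picture, depth): 420x560x3 uint8, red, green, blue; 420x560 float32, m along the optical axis (not along the pixel's ray), 0 where there is no reading.
- camera_model(name): a dict with "intrinsics" (3x3 intrinsics, pixels), "view" (4x4, takes a point from world to camera coordinates). Camera axes: x right, y down, z forward; pixel columns grow to the right and rows downward; lengths in m; the calibration is good to about 2 mm. A picture is of the moment at which its call begins. camera_model takes no time and is no camera call.
- r.finish_job(): hands the job in; it is judged then, once.
The state is a dict: "clock": time; "q": joint angles; "qd": joint speeds; "joint_torque": joint torques, N m; "tool_pos": TCP position; "eef_rot": TCP orientation; "contact_force": force on the tool from outside, world axes, zero at the start; "moment": the same for the moment, N m; "opening": opening from 0.0 (shut) to 1.0 (fully open); "finger_force": force on a finger pad.
Only numpy, scipy, OpenCV 4.12 (cv2) and the standard library are available. Lean on these libraries where they do the work, as an engineer would, in place of code of your own. Each camera call takes 0.05 s, during which the arm holds its last target. There are 200 camera calls.

### The job

Check this wireless-charging board: with the coil still clear, press the round start button on the board fully down and let it come up again, so that it takes its empty-coil reading. Then pick up the receiver head by its grip, carry it over the tall parts of the board, and hold it level and centred over the copper coil, its long side along the coil's long side (either way round), with an air gap of about 8 mm between its underside and the coil. The receiver head must never touch the board, leave the solder spool, the tip cleaner and the bottle where they stand, and finish while still holding the receiver there.

Things in the scene. Friction and masses are not known exactly. Their poses are not given: they have to be found in the camera images.
- transmitter: fixed dark green circuit board, 110 (x) x 200 (y) mm, top 8 mm over the bench; origin under its middle on the bench, z up, long edge at -x nearest the robot. Tall parts at its (x, y), height over bench, mm: brass spacers (+-47, -2), (+-47, 92), 45 high; round capacitors (42, 26/45/64), 34; film capacitors (-42, 21/69), 22; heatsink 36x30 at (18, -24), 30; far edge y -82 to -44, 19
- coil (a point): centre of the upper face of the flat copper coil, a rounded rectangle 44 (board x) by 64 (board y) mm on a dark ferrite tile, 14.8 mm above the bench, at (0, 45) mm on the board. Axes as the board's: y along the coil's long side
- start (a joint): travel of the spring push button: 0 up, 0.005 m fully down; about 4 N hold it fully down and it springs back by itself
- start_top (a point): middle of the top face of the round start button: grey, 20 mm across, its top 29 mm above the bench, standing 9 mm out of a round black housing 36 mm across; at (-20, -72) mm on the board. Pushed straight down. No part higher than the 20 mm of its housing stands within 35 mm of it
- receiver: the receiver head, loose, about 0.14 kg: a grey foot 46 (x) x 66 (y) x 16 mm high, with a black grip block standing on its middle, 40 (x) x 22 (y) mm, from 16 to 50 mm above the underside. The fingers close on the 22 mm, along its own y. Origin: centre of the underside; z up; y along the long side
- solder_spool: spool of solder, 63 mm across, 42 mm high, loose, standing between the receiver and the board; origin at the centre of its underside. To be left alone
- tip_cleaner: round black pot, 65 mm across, 38 mm high, loose; origin at the centre of its underside. To be left alone
- ipa_bottle: white bottle, 66 mm across, 112 mm high, loose; origin at the centre of its underside. To be left alone

How it is judged:
On the way, in this order (a step that is already met when the one before it is completed fails the run):
1. button pressed fully down, receiver over 120 mm away from the coil (value of joint start above 0.0043 m and horizontal distance between receiver and coil above 0.12 m), for 0.05 s.
2. the button is up again, the coil still clear (value of joint start below 0.001 m and horizontal distance between receiver and coil above 0.12 m), for 0.05 s.
3. the receiver is held in the fingers, off the bench (height (world z) of receiver above 0.02 m and contact force between receiver and the fingers above 1 N), for 0.2 s.
At the end, for the whole second after the job is handed in: Receiver still, held by the fingers alone over the coil: centred within 7 mm, underside 3 to 14 mm above the coil face, long sides parallel within 0.14 rad (either way round), level within 0.1 rad; button up; spool, tip cleaner and bottle within 20 mm of their starts (horizontal distance between receiver and coil below 0.007 m and z of receiver in the frame of coil between 0.003 and 0.014 m and angle between the y axis of receiver and the y axis of coil, either way round below 0.14 rad and angle between receiver's own z axis and vertical below 0.1 rad and contact force between receiver and the fingers above 1 N and contact force between receiver and transmitter below 0.05 N and linear speed of receiver below 0.01 m/s and value of joint start below 0.001 m and distance of each of solder_spool, tip_cleaner, ipa_bottle from where it was at the start of the episode below 0.02 m); the arm keeps its last pose, push and grip.
It fails at once if the receiver touches the transmitter board or anything on it (contact force between receiver and transmitter above 0.5 N).
It fails at once if the spool, tip cleaner or bottle is pushed more than 20 mm away (distance of any of solder_spool, tip_cleaner, ipa_bottle from where it was at the start of the episode above 0.02 m).
It also fails if it takes over 56 s, if anything falls off the work surface, if the arm or the gripper's body presses on something with over 40 N, if the wrist force passes 120 N, or if a joint passes its speed limit or range.

## Working session

There is one attempt and no reset: what is moved stays moved. The work goes in short steps, Python scripts to look and compute and a shell command to move; the robot and the scene stay as the last step left them, time stands still between calls to the robot, and variables do not carry over. Pictures are saved under pics/ and viewed, at most 10 in all, crops included, and the job is handed in when it is done.

```bash
mkdir -p pics; ls; python3 - <<'E'
from plant import *
import cv2,numpy as np
s=get_state();print(s)
for n in("top","side"):
    p,d=snapshot(n);cv2.imwrite(f"pics/{n}0.png",p[:,:,::-1]);np.savez(f"{n}0.npz",p=p,d=d)
    print(n,camera_model(n))
E
```

```text
pics
{'clock': 0.0, 'q': array([-1.21420357,  0.68999815, -0.19452825,  1.56636052,  0.15731295,
        0.9025235 , -0.21506494]), 'qd': array([ 4.37473198e-04,  5.97877403e-04, -1.10632377e-03, -5.51621208e-05,
       -5.20407869e-04, -4.21103197e-04,  4.50569471e-04]), 'joint_torque': array([-1.84525893e-04, -5.27554536e+01, -1.26737572e+00, -1.53426719e+01,
       -5.27072686e-02,  6.45993059e-03,  1.81815731e-04]), 'tool_pos': array([0.19810344, 0.59210711, 0.24889717]), 'eef_rot': array([ 1.60627163e-01,  9.87014699e-01, -9.43882413e-04, -8.19963754e-05]), 'contact_force': array([ 0.00064401,  0.00416358, -0.56644271]), 'moment': array([-0.05628393, -0.03188606,  0.06070867]), 'finger_force': 0.0, 'opening': 1.0007401753885286}
top {'intrinsics': array([[465.76787903,   0.        , 274.15543592],
       [  0.        , 465.76787903, 202.61544632],
       [  0.        ,   0.        ,   1.        ]]), 'view': array([[-0.01558797, -0.99985944, -0.0061737 , -0.04925687],
       [-0.99703573,  0.01600862, -0.07525607,  0.47817498],
       [ 0.07534433,  0.00498231, -0.99714513,  0.98691887],
       [ 0.        ,  0.        ,  0.        ,  1.        ]])}
side {'intrinsics': array([[422.86225108,   0.        , 281.63908815],
       [  0.        , 422.86225108, 210.66396343],
       [  0.        ,   0.        ,   1.        ]]), 'view': array([[-0.98402401, -0.17780957, -0.0089721 ,  0.45350968],
       [-0.07211134,  0.44413721, -0.89305212,  0.11975991],
       [ 0.16277805, -0.87813774, -0.44986377,  0.82755114],
       [ 0.        ,  0.        ,  0.        ,  1.        ]])}
```

View pics/top0.png

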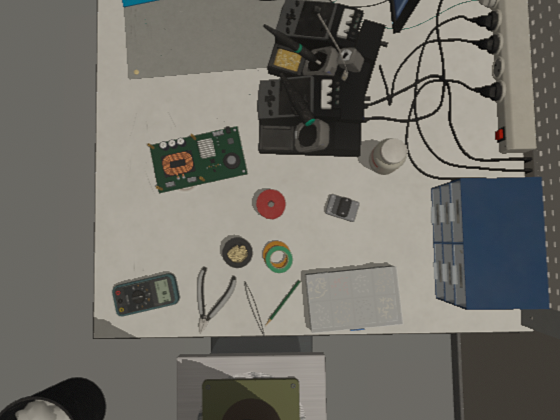

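View pics/side0.png

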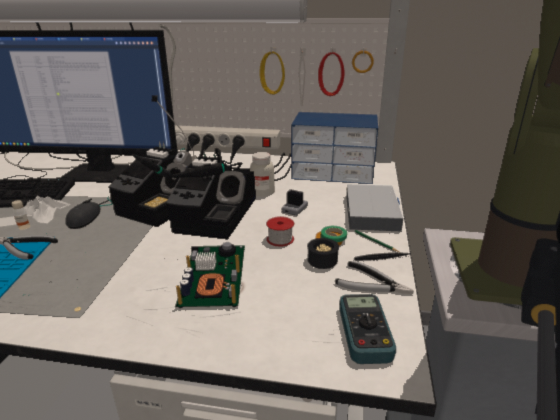

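The top view shows the board at (198,160) with the coil at (178,163) and the button at (231,160). The receiver is at (342,206), the spool at (270,204), the tip cleaner at (236,251) and the bottle at (387,155). Next I'll measure these from depth.

```bash
cat > h.py <<'E'
import numpy as np,cv2
from plant import *
def cloud(n,d):
    c=camera_model(n);K=c["intrinsics"];V=c["view"]
    v,u=np.indices(d.shape);P=np.stack([(u-K[0,2])/K[0,0]*d,(v-K[1,2])/K[1,1]*d,d],-1)
    return (P-V[:3,3])@V[:3,:3]
def px(n,p):
    c=camera_model(n);q=c["view"][:3,:3]@np.array(p)+c["view"][:3,3];q=c["intrinsics"]@q;return q[:2]/q[2]
def rect(W,m):
    (c,s,a)=cv2.minAreaRect((W[m][:,:2]*1000).astype(np.float32));return np.round(c,1),np.round(s,1),round(a,1),int(m.sum())
E
python3 - <<'E'
from h import *
z=np.load("top0.npz");p,d=z["p"],z["d"];W=cloud("top",d);Z=W[...,2]
def box(u0,v0,u1,v1):
    m=np.zeros(d.shape,bool);m[v0:v1,u0:u1]=1;return m&(d>0)
b=box(100,205,140,240);print("bench z",np.median(Z[b]))
R=box(318,185,365,228)
print("rec foot",rect(W,R&(Z>.010)&(Z<.022)),"all",rect(W,R&(Z>.010)),"grip",rect(W,R&(Z>.042)),np.median(Z[R&(Z>.042)]))
for n,bb,h in(("spool",(248,182,295,225),.03),("pot",(215,232,256,272),.02),("bottle",(365,132,412,178),.05)):
    m=box(*bb)&(Z>h);print(n,rect(W,m),Z[m].max())
g=(p[...,1].astype(int)>p[...,0]+15)&box(140,115,255,200)
B=box(140,115,255,200)&(Z>.004);print("board",rect(W,B),"green",rect(W,g&(Z<.013)))
o=box(150,140,205,185)&(p[...,0].astype(int)>p[...,2]+50)&(Z>.011)&(Z<.019);print("coil",rect(W,o))
k=box(215,145,245,172)&(Z>.025)&(Z<.033);print("btn",rect(W,k))
big=np.concatenate([cv2.resize(p[115:200,140:255],None,fx=5,fy=5),],1);cv2.imwrite("pics/board.png",big[:,:,::-1])
E
```

```text
bench z 0.00012012353420363181
rec foot (array([ 465. , -204.2]), array([65.9, 45.9]), 71.7, 418) all (array([ 465. , -204.2]), array([65.9, 45.9]), 71.7, 642) grip (array([ 464.7, -204. ]), array([22. , 39.5]), 72.4, 200) 0.04933757106013254
spool (array([474. , -50.2]), array([61.4, 61.2]), 43.8, 655) 0.04747761589197656
pot (array([373.2,  22.8]), array([63.5, 62.8]), 88.9, 652) 0.04248691509059504
bottle (array([ 566.8, -293. ]), array([65.2, 57.3]), 48.9, 918) 0.11526948542667481
board (array([583.1, 109.9]), array([247.8, 187.3]), 89.3, 4536) green (array([577.3, 109.4]), array([108.2, 196.4]), 11.7, 2261)
coil (array([564.9, 138.4]), array([96.6, 54. ]), 78.6, 419)
btn (array([571.3,  33.6]), array([18.5, 18.3]), 43.0, 65)
```

View pics/board.png

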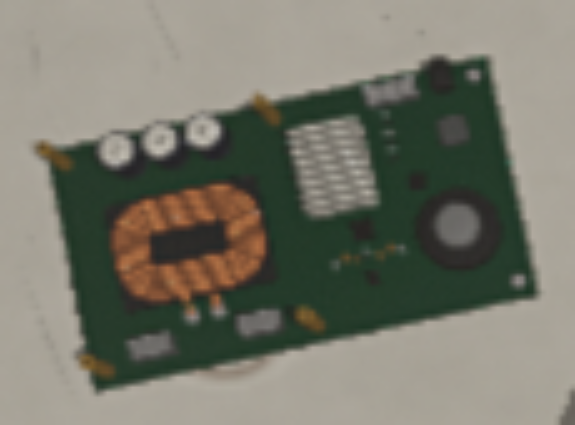

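The board view shows the coil centre at crop (188,243), the button at (458,225) and four brass spacers. These match the given layout with a yaw of about +11.7°. Next I'll refine the coil, check clearance to the station and work out the first move.

```bash
cat >> h.py <<'E'
from scipy.spatial.transform import Rotation as Ro
def togo(target,yang=None):
    s=get_state();R=Ro.from_quat(s["eef_rot"]).as_matrix()
    d=R.T@(np.array(target)-s["tool_pos"]);print("clock",round(s["clock"],2),"tcp",s["tool_pos"].round(4),"yang",np.degrees(np.arctan2(R[1,1],R[0,1])).round(2),"tilt",np.degrees(np.arccos(-R[2,2])).round(2))
    print("tool shift",d.round(4),"n",np.linalg.norm(d)/.035)
    if yang is not None:
        a=np.radians(yang);T=np.array([[np.sin(a),np.cos(a),0],[-np.cos(a),np.sin(a),0],[0,0,-1]]).T
        T=np.column_stack([np.cross([np.cos(a),np.sin(a),0],[0,0,-1]),[np.cos(a),np.sin(a),0],[0,0,-1]])
        print("turn",Ro.from_matrix(R.T@T).as_rotvec().round(4))
E
python3 - <<'E'
from h import *
c,s=np.cos(np.radians(11.7)),np.sin(np.radians(11.7));O=np.array([577.3,109.4])
f=lambda x,y:O+np.array([c*x-s*y,s*x+c*y])
print("pred coil",f(0,45),"btn",f(-20,-72))
for n in("top","side"):
    z=np.load(f"{n}0.npz");p,d=z["p"],z["d"];W=cloud(n,d);L=((W[...,:2]*1000-O)@np.array([[c,-s],[s,c]]));Z=W[...,2]
    hs=cv2.cvtColor(p,cv2.COLOR_RGB2HSV)
    m=(abs(L[...,0])<28)&(abs(L[...,1]-45)<37)&(Z>.009)&(Z<.02)&(hs[...,0]<18)&(hs[...,1]>90)&(hs[...,2]>70)
    print(n,"coil",rect(W,m),np.median(Z[m]))
    k=(np.hypot(L[...,0]+20,L[...,1]+72)<14)&(Z>.026)&(Z<.034)
    print("btn",rect(W,k),np.median(Z[k]))
    if n=="top":
        for y0 in range(-100,160,20):
            m=(d>0)&(W[...,1]*1000>y0)&(W[...,1]*1000<y0+20)&(W[...,0]>.45)&(W[...,0]<.75)&(Z>.06)
            if m.any():print(y0,"minx",W[m][:,0].min().round(3),Z[m].max().round(3))
togo((.5723,.0348,.12),71.7)
E
```

```text
pred coil [568.17457171 153.46502648] btn [572.31622905  34.84021173]
top coil (array([565.9, 153.1]), array([49.3, 65.5]), 14.0, 475) 0.014261241248775678
btn (array([572.2,  34.5]), array([17.7, 17.6]), 0.8, 62) 0.028912651885829393
-100 minx 0.641 0.144
-80 minx 0.643 0.134
-60 minx 0.643 0.101
-40 minx 0.645 0.09
side coil (array([565.5, 152.4]), array([49.7, 65.7]), 9.9, 422) 0.014315648298743471
btn (array([570.8,  34.9]), array([18. , 16.4]), 7.8, 40) 0.028505789533268346
clock 0.1 tcp [0.1981 0.5922 0.249 ] yang 71.51 tilt 0.09
tool shift [-0.5316 -0.4098  0.1297] n 19.53256821511049
turn [-0.0015  0.0001 -0.0033]
```

```bash
python3 -m inch '-1 -.026 -.02 .004 0 0 0;-1 -.026 -.02 .004 0 0 0;-1 -.026 -.02 .004 0 0 0;-1 -.026 -.02 .004 0 0 0;-1 -.026 -.02 .004 0 0 0;-1 -.026 -.02 .004 0 0 0;-1 -.026 -.02 .004 0 0 0;-1 -.026 -.02 .004 0 0 0;-1 -.026 -.02 .004 0 0 0;-1 -.026 -.02 .004 0 0 0;-1 -.026 -.02 .004 0 0 0;-1 -.026 -.02 .004 0 0 0;-1 -.026 -.02 .004 0 0 0;-1 -.026 -.02 .004 0 0 0;-1 -.026 -.02 .004 0 0 0;-1 -.026 -.02 .004 0 0 0;-1 -.026 -.02 .004 0 0 0;-1 -.026 -.02 .004 0 0 0;-1 -.026 -.02 .004 0 0 0;-1 -.026 -.02 .004 0 0 0'; python3 -c "
from h import *
togo((.5723,.0348,.05),71.7);print(get_state()['q'].round(2))"
```

```text
clock: 1.77
tool_pos: [0.565, 0.0468, 0.1692]
eef_rot: [0.161, 0.987, -0.0, -0.0]
contact_force: [0.5, 0.9, -0.5]
opening: 0.004
finger_force: 0.0
clock 1.77 tcp [0.565  0.0468 0.1692] yang 71.5 tilt 0.04
tool shift [-0.0108 -0.0091  0.1192] n 3.4292222655477365
turn [-0.0002 -0.0007 -0.0035]
[ 0.    0.73 -0.28  1.82  0.32  0.64  0.78]
```

```bash
python3 -m inch '-1 -.0108 -.0091 .03 0 0 0;-1 0 0 .03 0 0 0;-1 0 0 .03 0 0 0;-1 0 0 .03 0 0 0;-1 0 0 0 0 0 0;-1 0 0 0 0 0 0'; python3 -c "
from h import *
togo((.5723,.0348,.035),71.7)
p,d=snapshot('side');cv2.imwrite('pics/s1.png',cv2.resize(p[220:320,160:270],None,fx=5,fy=5)[:,:,::-1])"
```

```text
clock: 2.27
tool_pos: [0.5706, 0.0363, 0.0486]
eef_rot: [0.161, 0.987, -0.001, -0.002]
contact_force: [0.7, 0.3, 1.0]
opening: 0.006
finger_force: 0.0
clock 2.27 tcp [0.5706 0.0363 0.0486] yang 71.52 tilt 0.22
tool shift [-0.0021 -0.0009  0.0136] n 0.393839197258332
turn [-0.0017 -0.0033 -0.0031]
```

View pics/s1.png

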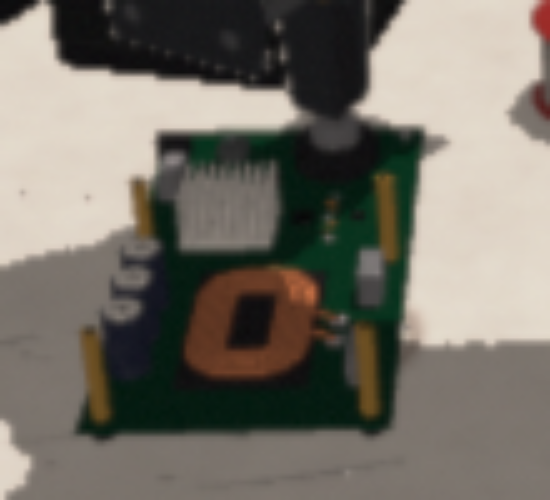

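The shut fingers are directly above the grey button, around crop (335,115). Now I'll press it.

```bash
python3 -m inch '-1 -.001 0 .005 0 0 0;-1 0 0 .004 0 0 0;-1 0 0 .0025 0 0 0;-1 0 0 .0025 0 0 0;-1 0 0 0 0 0 0;-1 0 0 0 0 0 0'
```

```text
clock: 2.82
tool_pos: [0.5739, 0.0362, 0.0364]
eef_rot: [0.161, 0.987, 0.0, 0.001]
contact_force: [1.5, 0.5, 4.2]
opening: 0.006
finger_force: 1.7
```

```bash
python3 -m inch '-1 0 0 .0015 0 0 0;-1 0 0 .001 0 0 0;-1 0 0 0 0 0 0;-1 0 0 0 0 0 0'
```

```text
clock: 3.15
tool_pos: [0.5739, 0.0362, 0.0352]
eef_rot: [0.161, 0.987, 0.0, 0.001]
contact_force: [-1.1, -0.0, 17.5]
opening: 0.006
finger_force: 8.6
```

The force rose from 4 N to 17.5 N, so the button is on its stop. Releasing it and lifting.

```bash
python3 -m inch '-1 0 0 -.005 0 0 0;-1 0 0 -.02 0 0 0;-1 0 0 -.035 0 0 0;-1 0 0 -.035 0 0 0;1 0 0 -.03 0 0 0;1 0 0 0 0 0 0'; python3 -c "
from h import *
togo((.4648,-.204,.13),71.7)"
```

```text
clock: 3.65
tool_pos: [0.5754, 0.0367, 0.1633]
eef_rot: [0.161, 0.987, 0.001, 0.004]
contact_force: [1.2, -0.0, -0.3]
opening: 0.13
finger_force: 0.0
clock 3.65 tcp [0.5754 0.0367 0.1633] yang 71.49 tilt 0.48
tool shift [ 0.0287 -0.2635  0.0321] n 7.627149748379321
turn [ 0.004   0.0073 -0.0037]
```

```bash
python3 -m inch '1 .0036 -.033 .004 0 0 0;1 .0036 -.033 .004 0 0 0;1 .0036 -.033 .004 0 0 0;1 .0036 -.033 .004 0 0 0;1 .0036 -.033 .004 0 0 0;1 .0036 -.033 .004 0 0 0;1 .0036 -.033 .004 0 0 0;1 .0036 -.033 .004 0 0 0;1 0 0 0 0 0 0;1 0 0 0 0 0 0;1 0 0 0 0 0 0'; python3 -c "
from h import *
togo((.4648,-.204,.033),71.7)
p,d=snapshot('side');cv2.imwrite('pics/s2.png',cv2.resize(p[110:230,240:350],None,fx=5,fy=5)[:,:,::-1])"
```

```text
clock: 4.57
tool_pos: [0.4616, -0.2043, 0.1257]
eef_rot: [0.161, 0.987, 0.001, -0.0]
contact_force: [0.0, 0.0, 0.5]
opening: 0.961
finger_force: 0.0
clock 4.57 tcp [ 0.4616 -0.2043  0.1257] yang 71.52 tilt 0.08
tool shift [-0.003   0.0012  0.0927] n 2.651376583671446
turn [ 0.0011 -0.001  -0.0032]
```

View pics/s2.png

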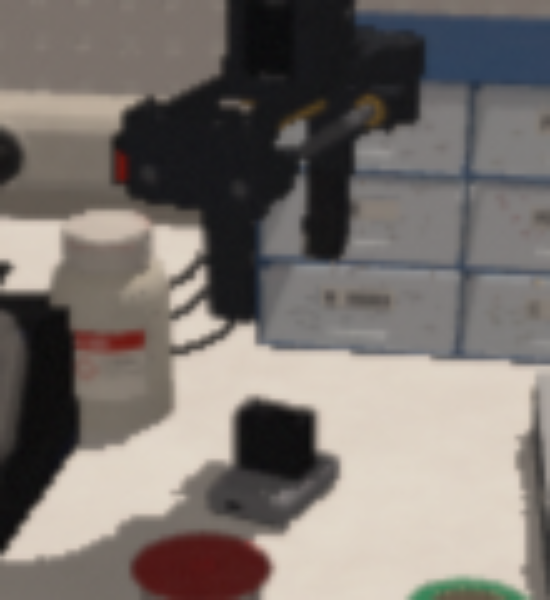

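The open fingers straddle the grip (crop 275,435) and are well clear of the bottle. Descending.

```bash
python3 -m inch '1 -.003 .0012 .03 0 0 -.003;1 0 0 .03 0 0 0;1 0 0 .018 0 0 0;1 0 0 .0145 0 0 0;1 0 0 0 0 0 0;1 0 0 0 0 0 0' && python3 -c "
from h import *
togo((.4648,-.204,.0325),71.7)"
```

```text
clock: 5.12
tool_pos: [0.4653, -0.2031, 0.0333]
eef_rot: [0.158, 0.987, 0.0, -0.001]
contact_force: [0.4, -0.4, 0.3]
opening: 0.999
finger_force: 0.0
clock 5.12 tcp [ 0.4653 -0.2031  0.0333] yang 71.84 tilt 0.09
tool shift [ 0.0002 -0.001   0.0008] n 0.03708813582381832
turn [ 0.0008 -0.0013  0.0025]
```

```bash
python3 -m inch '-1 0 0 0 0 0 0;-1 0 0 0 0 0 0;-1 0 0 0 0 0 0;-1 0 0 0 0 0 0;-1 0 0 0 0 0 0;-1 0 0 0 0 0 0;-1 0 0 0 0 0 0;-1 0 0 0 0 0 0;-1 0 0 0 0 0 0;-1 0 0 0 0 0 0;-1 0 0 0 0 0 0;-1 0 0 0 0 0 0' 25; python3 -m inch '-1 0 0 -.01 0 0 0;-1 0 0 -.02 0 0 0;-1 0 0 -.03 0 0 0;-1 0 0 -.03 0 0 0;-1 0 0 -.02 0 0 0;-1 0 0 0 0 0 0;-1 0 0 0 0 0 0;-1 0 0 0 0 0 0;-1 0 0 0 0 0 0'; python3 -c "
from h import *
togo((.568,.1533,.145),101.7)"
```

```text
clock: 6.12
tool_pos: [0.465, -0.2049, 0.0337]
eef_rot: [0.159, 0.987, 0.0, -0.0]
contact_force: [0.3, -1.2, 0.1]
opening: 0.246
finger_force: 25.0
clock: 6.87
tool_pos: [0.464, -0.2047, 0.1427]
eef_rot: [0.159, 0.987, 0.0, -0.001]
contact_force: [-0.4, 0.3, -2.3]
opening: 0.248
finger_force: 25.0
clock 6.87 tcp [ 0.464  -0.2047  0.1427] yang 71.69 tilt 0.14
tool shift [ 0.0138  0.3726 -0.0024] n 10.652327400866083
turn [ 5.000e-04 -2.500e-03 -5.238e-01]
```

```bash
python3 -m inch '-1 .0008 .02 0 0 0 0;-1 .0014 .033 0 0 0 0;-1 .0014 .033 0 0 0 0;-1 .0014 .033 0 0 0 0;-1 .0014 .033 0 0 0 0;-1 .0014 .033 0 0 0 0;-1 .0014 .033 0 0 0 0;-1 .0014 .033 0 0 0 0;-1 .0014 .033 0 0 0 0;-1 .0014 .033 0 0 0 0;-1 .0014 .033 0 0 0 0;-1 0 .02 0 0 0 0;-1 0 0 0 0 0 -.08;-1 0 0 0 0 0 -.09;-1 0 0 0 0 0 -.09;-1 0 0 0 0 0 -.09;-1 0 0 0 0 0 -.09;-1 0 0 0 0 0 -.08;-1 0 0 0 0 0 0;-1 0 0 0 0 0 0'; python3 - <<'E'
from h import *
togo((.568,.1533,.145),101.7)
for n in("top","side"):
    p,d=snapshot(n);W=cloud(n,d);np.savez(n+"1.npz",p=p,d=d)
    u,v=px(n,(.57,.14,.09)).astype(int);print(n,u,v)
    cv2.imwrite(f"pics/{n}2.png",cv2.resize(p[v-60:v+60,u-70:u+70],None,fx=5,fy=5)[:,:,::-1])
E
```

```text
clock: 8.53
tool_pos: [0.5665, 0.1507, 0.1424]
eef_rot: [-0.099, 0.995, -0.0, -0.001]
contact_force: [-0.3, 0.1, -1.4]
opening: 0.249
finger_force: 25.0
clock 8.53 tcp [0.5665 0.1507 0.1424] yang 101.35 tilt 0.14
tool shift [-0.002   0.0022 -0.0026] n 0.11321509270437358
turn [-0.     -0.0025 -0.0061]
top 175 155
side 207 244
```

View pics/side2.png

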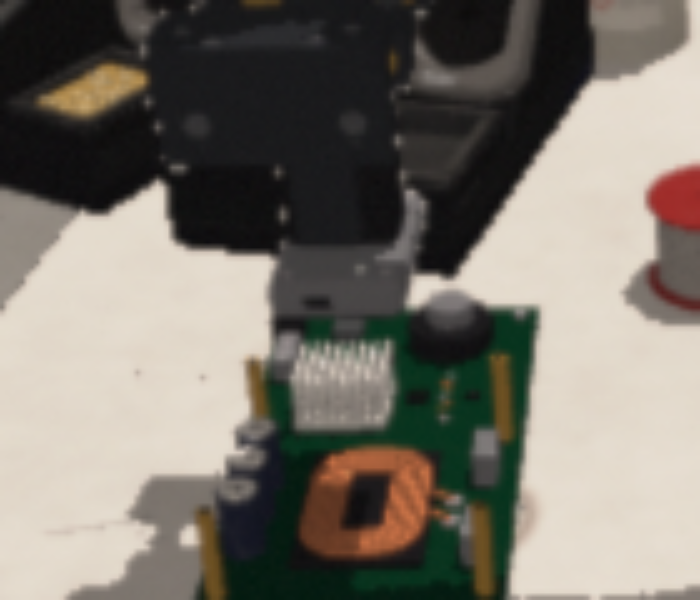

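The foot hangs level below the gripper, with its end face at crop (340,285), high above the board. Next I'll check its position in the hand from depth.

```bash
python3 - <<'E'
from h import *
a=np.radians(101.7);Y=np.array([np.cos(a),np.sin(a)]);X=np.array([Y[1],-Y[0]]);tc=np.array([.5665,.1507])
for n in("side","top"):
    z=np.load(n+"1.npz");d=z["d"];W=cloud(n,d);q=W[...,:2]-tc;lx=q@X*1000;ly=q@Y*1000;Z=W[...,2]*1000
    m=(d>0)&(abs(lx)<40)&(abs(ly)<50)&(Z>98)&(Z<129);print(n,m.sum())
    if m.any():
        P=lambda v:np.percentile(v[m],[1,5,50,95,99]).round(1)
        print("lx",P(lx),"ly",P(ly),"Z",P(Z))
        e=m&(ly>20)&(Z<122);print("end face ly",np.median(ly[e]),"slope",np.degrees(np.polyfit(lx[e],ly[e],1)[0]).round(2),"lx",lx[e].min(),lx[e].max(),"Z",Z[e].min())
E
```

```text
side 454
lx [-23.8 -23.5  -4.7  18.5  20.5] ly [-26.5 -11.7  26.8  33.1  33.7] Z [109.  112.8 123.7 125.8 127.3]
end face ly 31.57301377755356 slope 1.49 lx -23.824905775631006 22.071545434441074 Z 107.78765552899897
top 0
```

```bash
python3 -m inch '-1 -.0025 .0027 0 0 0 -.006;-1 0 0 .015 0 0 0;-1 0 0 .015 0 0 0;-1 0 0 .01 0 0 0;-1 0 0 0 0 0 0;-1 0 0 0 0 0 0;-1 0 0 0 0 0 0;-1 0 0 0 0 0 0'; python3 -c "
from h import *
togo((.5685,.1538,.0563),101.7)"
```

```text
clock: 9.3
tool_pos: [0.5697, 0.1545, 0.1045]
eef_rot: [-0.103, 0.995, 0.0, 0.001]
contact_force: [0.3, 0.1, -1.0]
opening: 0.248
finger_force: 25.0
clock 9.3 tcp [0.5697 0.1545 0.1045] yang 101.81 tilt 0.09
tool shift [ 0.0014 -0.0004  0.0482] n 1.378191641543018
turn [0.0004 0.0015 0.0019]
```

```bash
python3 -m inch '-1 .0008 0 .01 0 0 0;-1 0 0 .012 0 0 0;-1 0 0 .01 0 0 0;-1 0 0 .007 0 0 0;-1 0 0 .005 0 0 0;-1 0 0 .004 0 0 0;-1 0 0 0 0 0 0;-1 0 0 0 0 0 0;-1 0 0 0 0 0 0;-1 0 0 0 0 0 0'; python3 - <<'E'
from h import *
togo((.5685,.1538,.0563),101.7)
p,d=snapshot("side");np.savez("side3.npz",p=p,d=d)
cv2.imwrite("pics/side3.png",cv2.resize(p[190:315,150:260],None,fx=5,fy=4.6)[:,:,::-1])
s=get_state();a=np.radians(101.7);Y=np.array([np.cos(a),np.sin(a)]);X=np.array([Y[1],-Y[0]]);C=np.array([.568,.1533])
W=cloud("side",d);q=W[...,:2]-C;lx=q@X*1000;ly=q@Y*1000;Z=W[...,2]*1000
e=(d>0)&(abs(lx)<30)&(ly>24)&(ly<40)&(Z>20.5)&(Z<42)
print("rel coil: lx",np.percentile(lx[e],[1,99]),"ly",np.percentile(ly[e],[5,50,95,99]),"Z",np.percentile(Z[e],[1,5,95,99]))
h=cv2.cvtColor(p,cv2.COLOR_RGB2HSV)
E
```

```text
clock: 10.13
tool_pos: [0.5687, 0.1541, 0.0562]
eef_rot: [-0.103, 0.995, 0.0, 0.0]
contact_force: [-0.2, 0.1, -1.2]
opening: 0.244
finger_force: 25.0
clock 10.13 tcp [0.5687 0.1541 0.0562] yang 101.82 tilt 0.05
tool shift [ 0.0003 -0.0002 -0.0001] n 0.010941192479582553
turn [0.0002 0.0009 0.002 ]
rel coil: lx [-22.1153388  21.7531729] ly [25.37125457 31.44117219 34.03457547 34.69489266] Z [24.50647578 26.14991449 39.32840917 40.04073221]
```

View pics/side3.png

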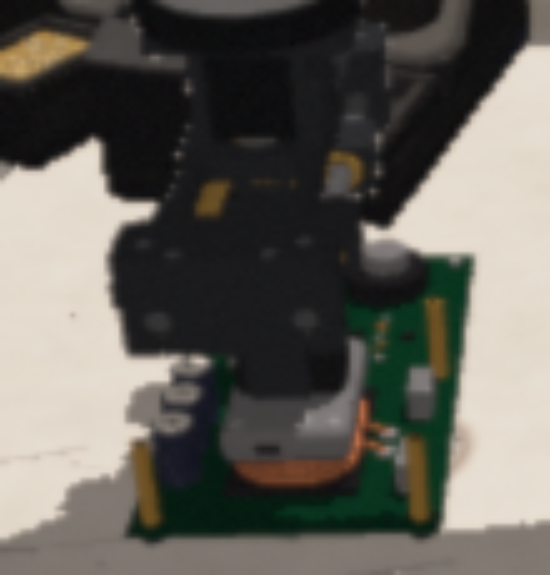

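The foot sits level and centred over the coil (crop 295,440), with a visible gap and copper showing beneath it. The depth reading is consistent with this: the foot spans about ±22 mm across, its end face is at +33 mm, and its top is at about 39 mm, so the underside is at about 23 mm. Handing in.

```bash
python3 -c "
from plant import r
print(r.finish_job())"
```

```text
the job is handed in; nothing more can be done
None
```

I pressed the start button to its stop and released it. The receiver is now held level and centred over the coil with an air gap of about 8 mm, and I have handed the job in; the hand-in gave no verdict.

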